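# Tip the washed bottle pieces into the steriliser

### The job

Lift the steel draining tray with the three washed bottle pieces on it and, without touching the pieces, tip them out over the tray's open edge into the open steriliser tub, gently, from just above its rim. Then set the empty tray back flat in the middle of its drying mat and let go. Leave the tub and everything else on the ledge where it stands.

Things in the scene. Friction and masses are not known exactly. Their poses are not given: they have to be found in the camera images.
- tray: Stainless draining tray, about 200 g: floor 190 long (x) by 170 wide (y), 4 thick; lips 30 high, 4 thick along the back (-x) and both sides; front edge (+x) open. White plastic handle bar, 20 wide (y) by 20 high (z), runs level out behind the back lip from x = -99 to -187, its centre line 36 above the underside. Origin: centre of the pan's underside; x points to the open edge, z up.
- tray_handle (a point): Point inside the tray's handle bar, on its centre line, half way along: 145 behind the tray's origin and 36 above the underside. Axes as the tray's.
- tray_edge (a point): Middle of the tray's open front edge, on the floor's upper face: 95 ahead of the tray's origin, 4 above its underside. Axes as the tray's. The pieces begin to slide at 26 to 36 degrees of tilt (friction 0.48 to 0.72, it varies).
- bottle: Washed baby bottle without its top, frosted pale plastic, 110 long, 56 in diameter, neck 44 in diameter at its +x end, 45 g, lying on the tray roughly lengthwise. Origin: on its axis, half way along; x along the axis.
- hood: Domed bottle hood, white plastic, 60 in diameter at the foot, 54 high, 20 g, standing on the tray. Origin: centre of its underside; z up through the dome.
- collar: Bottle screw collar, a white plastic ring 62 in outer and 44 in inner diameter, 24 high, 15 g, lying flat on the tray. Origin: centre of its underside; z along its axis.
- tub: Open round tub (base of a microwave steriliser), white plastic, loose, 450 g: 270 in outer diameter at the rim, 75 high, wall 4, floor 5 thick; inner diameter about 262 at the rim and 248 at the floor; two small grey lugs outside at +y and -y reach 156 from the centre, 70 above the ledge. Origin: centre of its underside.
- tub_rim (a point): Centre of the tub's mouth, level with its rim, 75 above its underside.
- mat: Beige silicone drying mat with dark ribs, fixed to the ledge, 280 (x) by 240 (y), 4 thick; the tray starts on it with its handle towards the robot. It lies on the left or on the right, with the tub on the other side. Origin: centre of its underside, on the ledge; x points the way the tray's open edge points at the start, to within a few degrees.
- espresso_cup: Bystander: white ceramic espresso cup, 62 in diameter, 58 high, handle at its +y side, standing between mat and tub. Origin: centre of its underside.
- sleeve: Bystander: red silicone bottle sleeve, an upright tube 68 in diameter, 85 high, standing between mat and tub. Origin: centre of its underside.
- saucer: Bystander: steel saucer 144 in diameter, 13 high, far to the right (or left). Origin: centre of its underside.
- funnel: Bystander: aluminium funnel 92 in diameter, 100 high, standing mouth down on the saucer. Origin: centre of its mouth.
- formula_jar: Bystander: clear formula container with a white twist cap, 92 in diameter, 152 high, far to the left (or right). Origin: centre of its underside.
Things that resemble listed ones, but are neither listed nor needed, are in the scene too. Leave any purple look-alike of the bottle alone. Of the things shaped like the hood, the white one is meant.

How it is judged:
By the outcome, as a careful person would: the job done as asked, in the order asked, and still so for the second after the job is handed in, with the robot touching nothing.
It also fails if it takes over 64 s, if anything falls off the work surface, if the arm or the gripper's body presses on something with over 40 N, if the wrist force passes 120 N, or if a joint passes its speed limit or range.

### The arm

A 6-joint arm with a two-finger parallel gripper is mounted at the origin on the work surface. World frame = base frame: x ahead of the robot, y to its left, z up, the work surface at z = 0. Lengths are in m, angles in rad, forces in N, time in s.
With the tool pointing down it reaches from about 0.35 to 0.85 m from the base axis. Payload 8.1 kg.
Tool frame: the origin (TCP) lies at the very end of the fingers, on their centre line; the grasp point (between the pads) lies 19 mm behind it; z points along the fingers, y is the line along which they close (so a half turn about z gives the same grasp; the last joint's range is limited). The gripper opens to 93 mm and grips with 3 to 60 N. Pads are 15 mm wide; open, the fingers measure 128 mm over their backs; the gripper's body (75 mm by 188 mm) begins 65 mm behind the grasp point.
Start: joints at [1.196, 0.13, 1.488, -0, 1.523, -0.085], TCP at [0.171, 0.575, 0.219] pointing down, gripper open.
Joint ranges: [-2.96, 2.96], [-0.89, 2.26], [0.02, 2.5], [-1.34, 4.48], [0, 2.73], [-2.66, 2.66]. Speed limits (rad/s): [2.39, 2.39, 2.79, 3.14, 3.14, 3.14].

### API

Orientations are given as a rotation vector (axis times angle).
In Python, from plant import monitor, eyes, ticket gives the robot as it stands.
- The arm moves only by the tool arm_command, never from a script. Its argument "deltas" is a list that holds one entry, the list of rows, each a list of 6 numbers: the shift along the world's x, y, z in cm, then the turn, a rotation vector about the world's x, y, z in degrees. In form: [[[tx, ty, tz, rx, ry, rz], ...]]. A call has 1 to 12 rows; each row shifts and turns the commanded pose from where the row before left it; what a row does not reach is not made up. A row lasts 1/12 s, in which the tool goes at most 41.7 mm and 7.16 degrees, less where a joint would pass 70% of its speed; a pose out of reach is approached as far as the arm can. A call is refused whole if a number of a shift passes 4.17 or a number of a turn 7.16, either way. A call with a gripper value outside its range is refused whole. "gripper" is the opening, from -1 (shut) to 1 (fully open), set as the call begins (left out, the last holds). The fingers move at their own pace and stop on an object; "squeeze" is the grip in N (left out, the last holds). Time passes only in rows, so rows that do not move let the fingers close. It gives the time, the measured TCP pose, the force, the opening and the grip force at its end, in the units of the state.
- monitor.read_state(): the state, without advancing time (a new reading comes with each control period).
- eyes.read_camera(name): name is "side" or "top" or "wrist"; returns the picture (480x640x3 uint8, blue, green, red); there is no depth.
- eyes.camera_model(name): a dict with "fx", "fy", "cx", "cy" (pixels), "rvec" (rotation vector, rad) and "tvec" (3), from world to camera coordinates, as OpenCV has them. Camera axes: x right, y down, z forward; pixel columns grow to the right and rows downward; lengths in m; the calibration is good to about 2 mm. A picture is of the moment at which its call begins: read the wrist's pose just before it. camera_model takes no time and is no camera call; for the wrist camera it gives the pose at the moment of the call.
- ticket.close_job(): hands the job in; it is judged then, once.
The state is a dict: "t": time; "q": joint angles; "dq": joint speeds; "joint_torque": joint torques, N m; "tool_pos": TCP position; "orientation": TCP orientation; "force": force on the tool from outside, world axes, zero at the start; "wrist_torque": the same for the moment, N m; "opening": finger opening in m; "gripper_force": force on a finger pad.
Only numpy, scipy, OpenCV 4.12 (cv2) and the standard library are available. Lean on these libraries where they do the work, as an engineer would, in place of code of your own. Each camera call takes 0.05 s, during which the arm holds its last target. There are 200 camera calls.

## Working session

There is one attempt and no reset: what is moved stays moved. The work goes in short steps, Python scripts to look and compute and a tool call to move; the robot and the scene stay as the last step left them, time stands still between calls to the robot, and variables do not carry over. Pictures are saved under pics/ and viewed, at most 10 in all, crops included, and the job is handed in when it is done.

Besides the shell and the picture viewer there is one more tool, called after "Request:" by a JSON object that holds its "method" and its "body", one argument or row to a line. arm_command: Moves the arm, as the interface text tells. Its arguments: {"type":"object","properties":{"deltas":{"type":"array"},"gripper":{"type":"number"},"squeeze":{"type":"number"}},"required":["deltas"]}

```bash
ls; mkdir -p pics; python3 - <<'E'
from plant import monitor, eyes, ticket
import cv2
s=monitor.read_state();print(s['t'],s['tool_pos'],s['orientation'],s['opening'])
for n in('top','side'):
    cv2.imwrite(f'pics/{n}0.png',eyes.read_camera(n)); print(n,eyes.camera_model(n))
E
```

```text
pics
0.0 [0.17122107 0.57444026 0.2175563 ] [-4.53546098e-01 -3.10825887e+00  2.88053976e-03] 0.09291066974808401
top {'fx': 497.73879593227593, 'fy': 497.73879593227593, 'cx': 323.7683870206368, 'cy': 238.35393054809748, 'rvec': array([ 2.15358778, -2.1073511 ,  0.19136479]), 'tvec': array([-0.00478984,  0.53249525,  1.45226891])}
side {'fx': 505.3260633206166, 'fy': 505.3260633206166, 'cx': 321.1402548160704, 'cy': 235.57424734601716, 'rvec': array([ 2.15168395, -0.95408579,  0.38732752]), 'tvec': array([-0.37704076,  0.34937885,  1.09662495])}
```

View pics/top0.png

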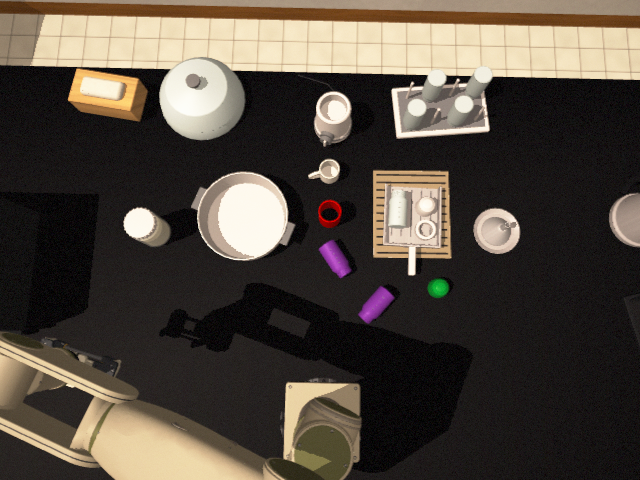

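View pics/side0.png

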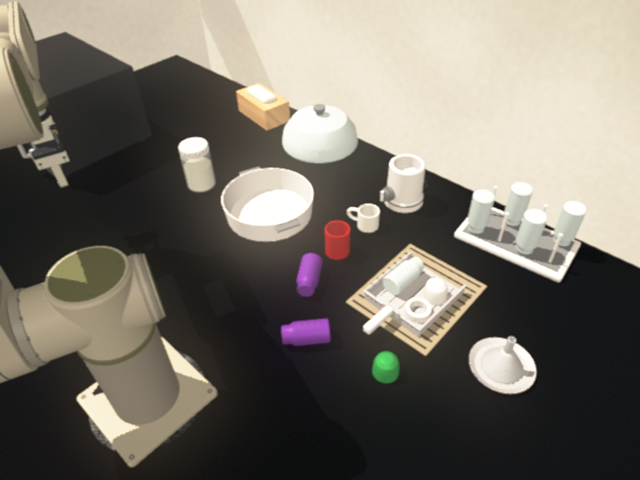

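The top view shows the tray at px (413,215) on the mat at the right, with its handle at (412,262). The tub is at (246,215), the cup at (330,171), the sleeve at (330,213) and the jar at (147,227). The saucer and funnel are at (497,231).

Look-alikes:
- **Bottle:** the pale one on the tray at (399,208) is meant. The purple ones at (335,258) and (376,304), and the rack bottles at (416–480,75–115), are not.
- **Hood:** the white one at (427,205) is meant, not the green one at (438,288) or the big dome at (202,97).
- **Tub:** the round one at (246,215) is meant, not the pot at (635,220).
- **Tray:** the one with the handle is meant, not the rack tray at (440,110).

Next I'll check the choice in a close crop and measure.

```bash
cat > h.py <<'E'
from plant import monitor, eyes, ticket
import cv2, numpy as np
from scipy.spatial.transform import Rotation as Ro
def cam(n):
    m=eyes.camera_model(n); K=np.array([[m['fx'],0,m['cx']],[0,m['fy'],m['cy']],[0,0,1]]); R=Ro.from_rotvec(m['rvec']).as_matrix(); return K,R,np.array(m['tvec'])
def ray(n,uv,z):
    K,R,t=cam(n); uv=np.atleast_2d(uv).astype(float)
    d=(np.linalg.inv(K)@np.c_[uv,np.ones(len(uv))].T); d=(R.T@d).T; c=-R.T@t
    return c+d*((z-c[2])/d[:,2])[:,None]
def proj(n,P):
    K,R,t=cam(n); p=(K@(R@np.atleast_2d(P).T+t[:,None])).T; return p[:,:2]/p[:,2:]
E
python3 - <<'E'
from h import *
im=cv2.imread('pics/top0.png')
c=im[160:310,360:460]; cv2.imwrite('pics/tray0.png',cv2.resize(c,None,fx=4,fy=4,interpolation=cv2.INTER_CUBIC)[:600])
hsv=cv2.cvtColor(im,cv2.COLOR_BGR2HSV)
# mat: tan
m=((hsv[...,1]>70)&(hsv[...,2]>60)&(hsv[...,0]>8)&(hsv[...,0]<28)).astype(np.uint8); m[:160]=0;m[270:]=0;m[:,:360]=0;m[:,460:]=0
p=cv2.findNonZero(m); r=cv2.minAreaRect(p); b=cv2.boxPoints(r); w=ray('top',b,.004); print('mat',w.round(4).tolist(),w.mean(0)); print([np.linalg.norm(w[i]-w[i-1]) for i in range(4)])
# handle rows
g=(hsv[...,2]>150)&(hsv[...,1]<60)
for v in range(246,282,3):
    u=np.where(g[v,400:425])[0]+400
    if len(u): print(v,u.min(),u.max(),ray('top',[[(u.min()+u.max())/2,v]],.05)[0].round(4))
# tub
m=((hsv[...,2]>90)&(hsv[...,1]<70)).astype(np.uint8); m[:165]=0;m[270:]=0;m[:,:185]=0;m[:,305:]=0
cs,_=cv2.findContours(m,0,1); k=max(cs,key=cv2.contourArea); q=ray('top',k[:,0],.075)[:,:2]
(c,rad)=cv2.minEnclosingCircle(q.astype(np.float32)); print('tub encl',c,rad)
d=np.linalg.norm(q-np.median(q,0),axis=1)
A=np.c_[2*q,np.ones(len(q))]
k=np.ones(len(q),bool)
for _ in range(8):
    s=np.linalg.lstsq(A[k],(q[k]**2).sum(1),rcond=None)[0]; rr=np.sqrt(s[2]+s[0]**2+s[1]**2); e=np.linalg.norm(q-s[:2],axis=1)-rr; k=abs(e)<max(.003,np.median(abs(e))*1.5)
print('tub fit',s[:2],rr,k.mean())
for nm,uv,z in (('sleeve',(330,208),.085),('cup',(330,165),.058),('green',(438,288),.05),('p1',(376,304),.028),('p2',(335,258),.028)): print(nm,ray('top',uv,z)[0].round(3))
E
```

```text
mat [[0.7643, -0.1451, 0.004], [0.77, -0.3933, 0.004], [0.4873, -0.3867, 0.004], [0.482, -0.1462, 0.004]] [ 0.62590433 -0.26780732  0.004     ]
[np.float64(0.28224073643296327), np.float64(0.2483111423712625), np.float64(0.28271147086387177), np.float64(0.2405374592850478)]
246 403 424 [ 0.5146 -0.2629  0.05  ]
249 409 415 [ 0.5054 -0.2583  0.05  ]
252 409 415 [ 0.4963 -0.2582  0.05  ]
255 409 414 [ 0.4872 -0.2566  0.05  ]
258 408 415 [ 0.4781 -0.2566  0.05  ]
261 408 415 [ 0.4691 -0.2565  0.05  ]
264 408 415 [ 0.4601 -0.2564  0.05  ]
267 408 414 [ 0.4511 -0.2548  0.05  ]
270 408 414 [ 0.4421 -0.2547  0.05  ]
273 408 414 [ 0.4331 -0.2546  0.05  ]
tub encl (0.591323733329773, 0.250659316778183) 0.15746989846229553
tub fit [0.59270108 0.25062677] 0.1349653269776515 0.7695035460992907
sleeve [ 0.618 -0.01   0.085]
cup [ 0.76  -0.007  0.058]
green [ 0.39  -0.334  0.05 ]
p1 [ 0.34  -0.153  0.028]
p2 [ 0.476 -0.029  0.028]
```

View pics/tray0.png

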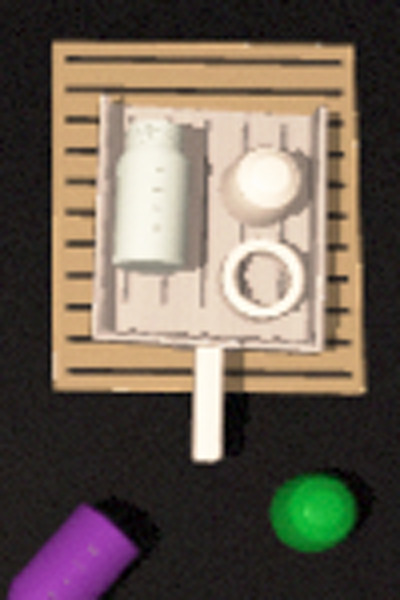

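The crop confirms the choice: the pale bottle, white hood and collar are on the steel tray. The handle runs from crop (208,347) to (207,460), and the green hood at (314,512) lies close to it. The mat measures 0.28 x 0.24 m and the tub radius 0.135 m, which match the given sizes. The tray origin is about (0.618, -0.264) with a yaw of about -3°.

I'll grasp the handle with the tool tilted 40° forward.

Request:
{"method": "arm_command", "body": {
  "deltas": [
    [[1.9,-3.5,0.25,0,0,1.13],[1.9,-3.5,0.25,0,0,1.13],[1.9,-3.5,0.25,0,0,1.13],[1.9,-3.5,0.25,0,0,1.13],[1.9,-3.5,0.25,0,0,1.13],[1.9,-3.5,0.25,0,0,1.13],[1.9,-3.5,0.25,0,0,1.13],[1.9,-3.5,0.25,0,0,1.13],[1.9,-3.5,0.25,0,0,1.13],[1.9,-3.5,0.25,0,0,1.13],[1.9,-3.5,0.25,0,0,1.13],[1.9,-3.5,0.25,0,0,1.13]]
  ],
  "gripper": 1,
  "squeeze": 60
}}

```text
t: 1.1
tool_pos: [0.3997, 0.1531, 0.2486]
orientation: [0.082, 3.14, 0.0]
force: [1.9, -0.2, 0.2]
opening: 0.0931
gripper_force: 0.0
```

Request:
{"method": "arm_command", "body": {
  "deltas": [
    [[0.2,-3.4,-0.4,-0.17,-3.33,0],[0.2,-3.4,-0.4,-0.17,-3.33,0],[0.2,-3.4,-0.4,-0.17,-3.33,0],[0.2,-3.4,-0.4,-0.17,-3.33,0],[0.2,-3.4,-0.4,-0.17,-3.33,0],[0.2,-3.4,-0.4,-0.17,-3.33,0],[0.2,-3.4,-0.4,-0.17,-3.33,0],[0.2,-3.4,-0.4,-0.17,-3.33,0],[0.2,-3.4,-0.4,-0.17,-3.33,0],[0.2,-3.4,-0.4,-0.17,-3.33,0],[0.2,-3.4,-0.4,-0.17,-3.33,0],[0.2,-3.4,-0.4,-0.17,-3.33,0]]
  ]
}}

```text
t: 2.1
tool_pos: [0.4333, -0.2463, 0.205]
orientation: [0.105, 2.458, -0.032]
force: [0.4, -0.3, -1.3]
opening: 0.0932
gripper_force: 0.0
```

```bash
cat >> h.py <<'E'
def tgt(yaw,pitch): # tool z at pitch deg below horizontal heading yaw
    y,p=np.radians([yaw,pitch]); z=np.array([np.cos(p)*np.cos(y),np.cos(p)*np.sin(y),-np.sin(p)]); yy=np.array([-np.sin(y),np.cos(y),0]); return Ro.from_matrix(np.c_[np.cross(yy,z),yy,z])
def need(p,R):
    s=monitor.read_state(); print('t',s['t'],'pos',s['tool_pos'].round(4),'q',s['q'].round(2),'F',s['force'].round(1),'tq',s['wrist_torque'].round(2),'op',round(s['opening'],4),'gf',s['gripper_force'])
    print('need cm',((np.array(p)-s['tool_pos'])*100).round(2),'deg',np.degrees((R*Ro.from_rotvec(s['orientation']).inv()).as_rotvec()).round(2))
E
python3 - <<'E'
from h import *
R=tgt(-3,50); z=R.as_matrix()[:,2]; g=np.array([.495,-.2576,.0255]); print(z)
need(g-.09*z,R)
print('side px of handle end', proj('side',[[.431,-.2545,.04],[.618+.095,-.269,.008]]))
cv2.imwrite('pics/w1.png',eyes.read_camera('wrist'))
# lip ends at top
print(ray('top',[[385.25,184],[383.25,244.5],[441.5,187],[440,247.5]],.038).round(3))
E
```

```text
[ 0.64190669 -0.0336409  -0.76604444]
t 2.1 pos [ 0.4333 -0.2463  0.205 ] q [-1.03 -0.76  2.38  0.59  1.16 -2.66] F [ 0.4 -0.3 -1.3] tq [0.02 0.3  0.06] op 0.0932 gf 0.0
need cm [  0.39  -0.82 -11.06] deg [-0.27 -0.95  1.8 ]
side px of handle end [[364.99214347 328.32984713]
 [436.52328409 273.52120303]]
[[ 0.709 -0.18   0.038]
 [ 0.519 -0.174  0.038]
 [ 0.703 -0.354  0.038]
 [ 0.514 -0.345  0.038]]
```

Joint 6 ran to its limit. I'll take the half-turned grasp, which is the same for this gripper, with the tool at 60° below level.

Request:
{"method": "arm_command", "body": {
  "deltas": [
    [[0,0,0,0.2,5,0],[0,0,0,0.2,5,0],[0,0,0,3.5,-0.2,-6.06],[0,0,0,3.5,-0.2,-6.06],[0,0,0,3.5,-0.2,-6.06],[0,0,0,3.5,-0.2,-6.06],[0,0,0,3.5,-0.2,-6.06],[0,0,0,3.5,-0.2,-6.06],[0,0,0,3.5,-0.2,-6.06],[0,0,0,3.5,-0.2,-6.06],[0,0,0,3.5,-0.2,-6.06],[0,0,0,3.5,-0.2,-6.06]]
  ]
}}

```text
t: 3.15
tool_pos: [0.4354, -0.2422, 0.2063]
orientation: [1.624, 2.158, 0.404]
force: [0.3, -0.1, 0.3]
opening: 0.093
gripper_force: 0.0
```

Request:
{"method": "arm_command", "body": {
  "deltas": [
    [[0,0,0,3.5,-0.2,-6.06],[0,0,0,3.5,-0.2,-6.06],[0,0,0,3.5,-0.2,-6.06],[0,0,0,3.5,-0.2,-6.06],[0,0,0,3.5,-0.2,-6.06],[0,0,0,3.5,-0.2,-6.06],[0,0,0,3.5,-0.2,-6.06],[0,0,0,3.5,-0.2,-6.06],[0,0,0,3.5,-0.2,-6.06],[0,0,0,3.5,-0.2,-6.06],[0,0,0,3.5,-0.2,-6.06],[0,0,0,3.5,-0.2,-6.06]]
  ]
}}

```text
t: 4.15
tool_pos: [0.4354, -0.2422, 0.2063]
orientation: [2.873, 0.562, 0.786]
force: [-0.6, -0.2, -0.5]
opening: 0.093
gripper_force: 0.0
```

```bash
sed -i 's/^def need/H=Ro.from_euler("z",180,degrees=True)\ndef need/' h.py
python3 - <<'E'
from h import *
R=tgt(-2.5,60)*H; z=R.as_matrix()[:,2]; g=np.array([.4995,-.258,.0235]); print(z)
need(g-.09*z,R)
E
```

```text
[ 0.49952411 -0.02180969 -0.8660254 ]
t 4.15 pos [ 0.4354 -0.2422  0.2063] q [-0.93 -0.62  2.24  0.45  1.21  0.16] F [-0.6 -0.2 -0.5] tq [-0.05  0.4   0.  ] op 0.093 gf 0.0
need cm [  1.91  -1.38 -10.49] deg [ 11.72   0.36 -21.48]
```

Request:
{"method": "arm_command", "body": {
  "deltas": [
    [[0.48,-0.35,-2.62,2.93,0.09,-5.37],[0.48,-0.35,-2.62,2.93,0.09,-5.37],[0.48,-0.35,-2.62,2.93,0.09,-5.37],[0.48,-0.35,-2.62,2.93,0.09,-5.37],[0,0,0,0,0,0],[0,0,0,0,0,0]]
  ]
}}

```text
t: 4.65
tool_pos: [0.4538, -0.2549, 0.1]
orientation: [3.025, -0.053, 0.806]
force: [-0.3, 0.8, -0.3]
opening: 0.0927
gripper_force: 0.0
```

```bash
python3 - <<'E'
from h import *
R=tgt(-2.5,60)*H; z=R.as_matrix()[:,2]; g=np.array([.4995,-.258,.0235])
need(g-.09*z,R); need(g,R)
im=np.hstack([eyes.read_camera('side')[200:420,240:520],eyes.read_camera('top')[150:370,320:520]])
w=eyes.read_camera('wrist'); cv2.imwrite('pics/a2.png',np.vstack([cv2.resize(im,(800,367)),cv2.resize(w[150:],(0,0),fx=.7,fy=.7)[:,:].copy() if 0 else cv2.copyMakeBorder(cv2.resize(w,(310,233)),0,0,0,490,cv2.BORDER_CONSTANT)]))
E
```

```text
t 4.65 pos [ 0.4538 -0.2549  0.1   ] q [-0.89 -0.41  2.29  0.48  0.95  0.5 ] F [-0.3  0.8 -0.3] tq [-0.02  0.4   0.  ] op 0.0927 gf 0.0
need cm [ 0.07 -0.11  0.14] deg [ 0.06 -0.17 -0.46]
t 4.65 pos [ 0.4538 -0.2549  0.1   ] q [-0.89 -0.41  2.29  0.48  0.95  0.5 ] F [-0.3  0.8 -0.3] tq [-0.02  0.4   0.  ] op 0.0927 gf 0.0
need cm [ 4.57 -0.31 -7.65] deg [ 0.06 -0.17 -0.46]
```

View pics/a2.png

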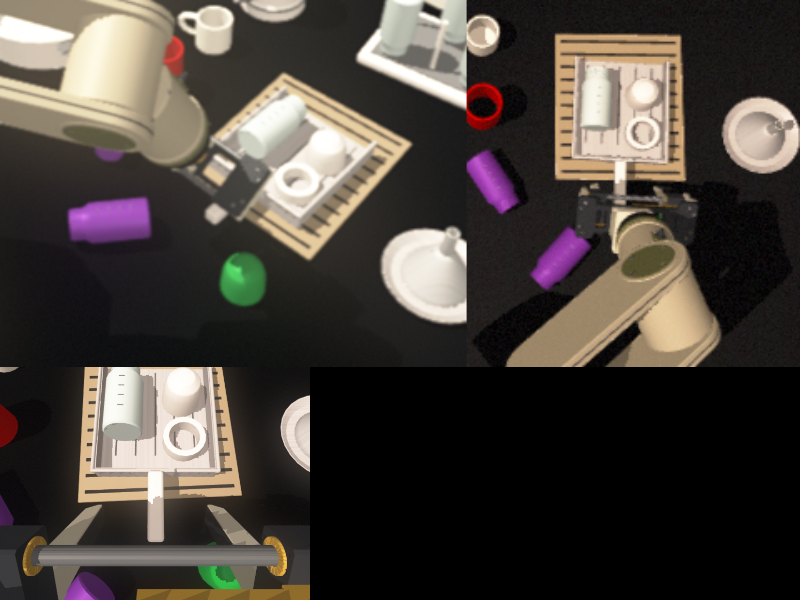

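The picture shows the handle centred between the open fingers, at wrist-panel px (155,505). The gripper is clear of the purple bottles and the green hood. I'll advance and close.

Request:
{"method": "arm_command", "body": {
  "deltas": [
    [[0.76,-0.05,-1.27,0,0,-0.1],[0.76,-0.05,-1.27,0,0,-0.1],[0.76,-0.05,-1.27,0,0,-0.1],[0.76,-0.05,-1.27,0,0,-0.1],[0.76,-0.05,-1.27,0,0,-0.1],[0.76,-0.06,-1.27,0,0,0],[0,0,0,0,0,0]]
  ]
}}

```text
t: 5.38
tool_pos: [0.501, -0.2596, 0.0257]
orientation: [3.018, -0.067, 0.809]
force: [-0.5, 1.4, -1.1]
opening: 0.0931
gripper_force: 0.0
```

Request:
{"method": "arm_command", "body": {
  "deltas": [
    [[0,0,0,0,0,0],[0,0,0,0,0,0],[0,0,0,0,0,0],[0,0,0,0,0,0],[0,0,0,0,0,0],[0,0,0,0,0,0],[0,0,0,0,0,0],[0,0,0,0,0,0]]
  ],
  "gripper": -1,
  "squeeze": 60
}}

```text
t: 6.05
tool_pos: [0.5003, -0.2597, 0.0259]
orientation: [3.018, -0.07, 0.809]
force: [-0.1, 0.4, 0.2]
opening: 0.0443
gripper_force: 0.0
```

```bash
python3 - <<'E'
from h import *
need([.4995,-.258,.0235],tgt(-2.5,60)*H)
E
```

```text
t 6.05 pos [ 0.5003 -0.2597  0.0259] q [-0.8  -0.14  2.24  0.54  0.72  0.46] F [-0.1  0.4  0.2] tq [0.01 0.38 0.03] op 0.0443 gf 0.0
need cm [-0.08  0.17 -0.24] deg [0.21 0.01 0.23]
```

Request:
{"method": "arm_command", "body": {
  "deltas": [
    [[0,0.15,-0.25,0,0,0],[0,0,0,0,0,0],[0,0,0,0,0,0],[0,0,0,0,0,0],[0,0,0,0,0,0],[0,0,0,0,0,0],[0,0,0,0,0,0],[0,0,0,0,0,0]]
  ]
}}

```text
t: 6.72
tool_pos: [0.5002, -0.258, 0.023]
orientation: [3.019, -0.07, 0.809]
force: [-0.6, -0.6, -1.3]
opening: 0.0195
gripper_force: 60.0
```

```bash
python3 - <<'E'
from h import *
need([.4995,-.258,.0235],tgt(-2.5,60)*H)
E
```

```text
t 6.7167 pos [ 0.5002 -0.258   0.023 ] q [-0.8  -0.14  2.24  0.55  0.71  0.46] F [-0.6 -0.6 -1.3] tq [ 0.11  0.57 -0.01] op 0.0195 gf 59.99982476234436
need cm [-0.07 -0.    0.05] deg [ 0.18 -0.02  0.22]
```

Request:
{"method": "arm_command", "body": {
  "deltas": [
    [[0,0,0.15,0,0,0],[0,0,0.3,0,0,0],[0,0,0.5,0,0,0],[0,0,0.7,0,0,0],[0,0,0.8,0,0,0],[0,0,0.8,0,0,0],[0,0,0.8,0,0,0],[0,0,0.8,0,0,0],[0,0,0.6,0,0,0],[0,0,0.4,0,0,0],[0,0,0.15,0,0,0],[0,0,0,0,0,0]]
  ]
}}

```text
t: 7.72
tool_pos: [0.5005, -0.2583, 0.0838]
orientation: [3.018, -0.07, 0.81]
force: [-0.0, -0.5, -4.2]
opening: 0.0192
gripper_force: 60.0
```

```bash
python3 - <<'E'
from h import *
need([.5,-.258,.083],tgt(-2.5,60)*H)
a=eyes.read_camera('side')[200:420,240:520]; w=eyes.read_camera('wrist')
cv2.imwrite('pics/a3.png',np.hstack([cv2.resize(a,(430,338)),cv2.resize(w,(370,338))]))
E
```

```text
t 7.7167 pos [ 0.5005 -0.2583  0.0838] q [-0.8  -0.26  2.21  0.47  0.84  0.56] F [-0.  -0.5 -4.2] tq [ 0.06  0.88 -0.07] op 0.0192 gf 59.99856412410736
need cm [-0.05  0.03 -0.08] deg [0.23 0.03 0.22]
```

View pics/a3.png

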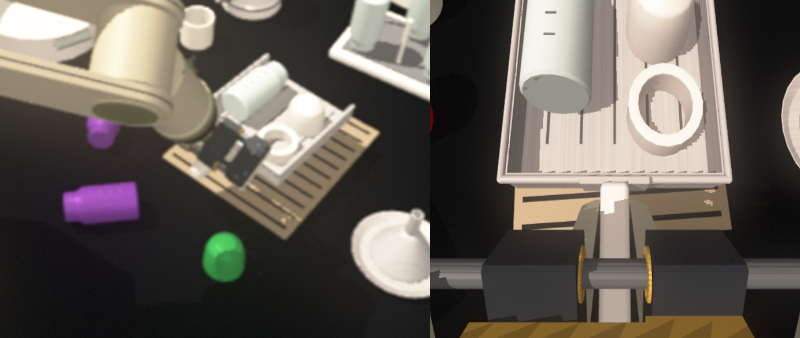

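The tray lifted cleanly and looks level, with the pieces undisturbed: collar at wrist-panel (665,108), bottle at (557,55). I'll raise it further and swing to the tub with a heading of about 65°.

Request:
{"method": "arm_command", "body": {
  "deltas": [
    [[0,0,0.2,0,0,0],[0,0,0.5,0,0,0],[0,0,0.7,0,0,0],[0,0,0.8,0,0,0],[0,0,0.8,0,0,0],[0,0,0.8,0,0,0],[0,0,0.8,0,0,0],[-0.05,0.36,0.7,0,0,1],[-0.1,0.71,0.5,0,0,2],[-0.15,1.07,0.3,0,0,3],[-0.17,1.24,0.1,0,0,3.47],[-0.17,1.24,0,0,0,3.47]]
  ]
}}

```text
t: 8.82
tool_pos: [0.4941, -0.2116, 0.1465]
orientation: [-2.981, -0.274, -0.801]
force: [0.2, -0.8, -3.2]
opening: 0.0195
gripper_force: 60.0
```

Request:
{"method": "arm_command", "body": {
  "deltas": [
    [[-0.17,1.24,0,0,0,3.47],[-0.17,1.24,0,0,0,3.47],[-0.17,1.24,0,0,0,3.47],[-0.17,1.24,0,0,0,3.47],[-0.17,1.24,0,0,0,3.47],[-0.17,1.24,0,0,0,3.47],[-0.17,1.24,0,0,0,3.47],[-0.17,1.24,0,0,0,3.47],[-0.17,1.24,0,0,0,3.47],[-0.15,1.07,0,0,0,3],[-0.1,0.71,0,0,0,2],[-0.05,0.36,0,0,0,1]]
  ]
}}

```text
t: 9.82
tool_pos: [0.4758, -0.0785, 0.1457]
orientation: [-2.608, -1.152, -0.702]
force: [0.1, -1.2, -3.0]
opening: 0.02
gripper_force: 60.0
```

```bash
python3 - <<'E'
from h import *
print('pred corner', proj('side',[[.707,-.354,.099]]),'measured 469,270')
need([.468,-.018,.1455],tgt(65,60)*H)
a=eyes.read_camera('side')[100:340,160:460]; b=eyes.read_camera('top')[130:330,170:420]
cv2.imwrite('pics/a4.png',np.hstack([cv2.resize(a,(400,320)),cv2.resize(b,(400,320))]))
E
```

```text
pred corner [[470.06438345 266.5000566 ]] measured 469,270
t 9.8167 pos [ 0.4758 -0.0785  0.1457] q [-0.68 -0.32  2.14  0.54  1.32 -0.08] F [ 0.1 -1.2 -3. ] tq [-0.65  0.61  0.04] op 0.02 gf 59.99848186969757
need cm [-0.78  6.05 -0.02] deg [ 0.12  0.21 17.4 ]
```

View pics/a4.png

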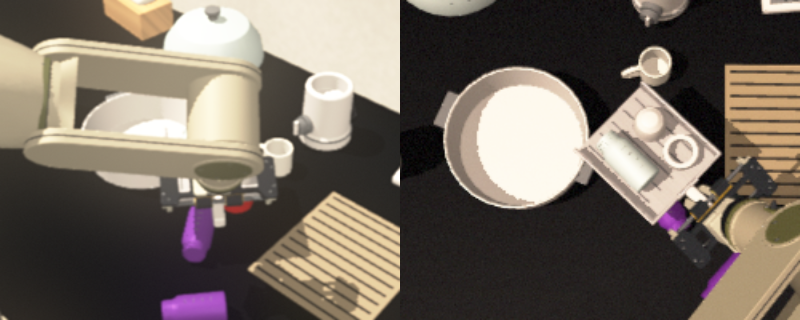

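The picture shows the tray at top-panel (650,155) with its heading about 17° short, pieces still in place, and the tub untouched at (516,137). I'll finish the swing, then tilt to 20° with the edge just above the rim.

Request:
{"method": "arm_command", "body": {
  "deltas": [
    [[-0.07,0.52,0,0,0,1.5],[-0.11,0.87,0,0,0,2.5],[-0.15,1.15,0,0,0,3.3],[-0.15,1.15,0,0,0,3.3],[-0.15,1.15,0,0,0,3.3],[-0.1,0.8,0,0,0,2.3],[-0.05,0.42,0,0,0,1.2],[0,0,0,0,0,0]]
  ]
}}

```text
t: 10.58
tool_pos: [0.468, -0.0179, 0.1452]
orientation: [-2.357, -1.501, -0.635]
force: [1.0, 0.4, -2.8]
opening: 0.0193
gripper_force: 60.0
```

Request:
{"method": "arm_command", "body": {
  "deltas": [
    [[0.03,0.07,0.2,-0.75,0.35,0],[0.06,0.14,0.4,-1.5,0.7,0],[0.06,0.14,0.42,-1.6,0.75,0],[0.06,0.14,0.42,-1.6,0.75,0],[0.06,0.14,0.42,-1.6,0.75,0],[0.06,0.14,0.42,-1.6,0.75,0],[0.06,0.14,0.42,-1.6,0.75,0],[0.06,0.14,0.42,-1.6,0.75,0],[0.06,0.14,0.42,-1.6,0.75,0],[0.06,0.14,0.42,-1.6,0.75,0],[0.06,0.14,0.4,-1.6,0.75,0],[0.04,0.1,0.3,-1.1,0.5,0]]
  ]
}}

```text
t: 11.58
tool_pos: [0.475, -0.0027, 0.1928]
orientation: [-2.566, -1.63, -0.237]
force: [0.4, -0.1, -3.3]
opening: 0.0194
gripper_force: 60.0
```

```bash
cat >> h.py <<'E'
def tip(th,edge=(.557,.1736,.105),yaw=65):
    h=np.array([np.cos(np.radians(yaw)),np.sin(np.radians(yaw)),0]); t=np.radians(th)
    return np.array(edge)+h*(-.2115*np.cos(t)+.0155*np.sin(t))+[0,0,.2115*np.sin(t)+.0155*np.cos(t)], tgt(yaw,60+th)*H
E
python3 - <<'E'
from h import *
need(*tip(20))
for a in (30,36,42,48): print(a,tip(a)[0].round(4))
a=eyes.read_camera('side')[100:340,160:460]; b=eyes.read_camera('top')[130:330,170:420]
cv2.imwrite('pics/a5.png',np.hstack([cv2.resize(a,(400,320)),cv2.resize(b,(400,320))]))
E
```

```text
t 11.5833 pos [ 0.475  -0.0027  0.1928] q [-0.26 -0.27  1.93  0.18  1.45  0.16] F [ 0.4 -0.1 -3.3] tq [-0.46  0.19 -0.04] op 0.0194 gf 59.99847114086151
need cm [ 0.02  0.1  -0.09] deg [-0.17  0.42  0.16]
30 [0.4829 0.0146 0.2242]
36 [0.4885 0.0268 0.2419]
42 [0.495  0.0406 0.258 ]
48 [0.5021 0.0558 0.2725]
```

View pics/a5.png

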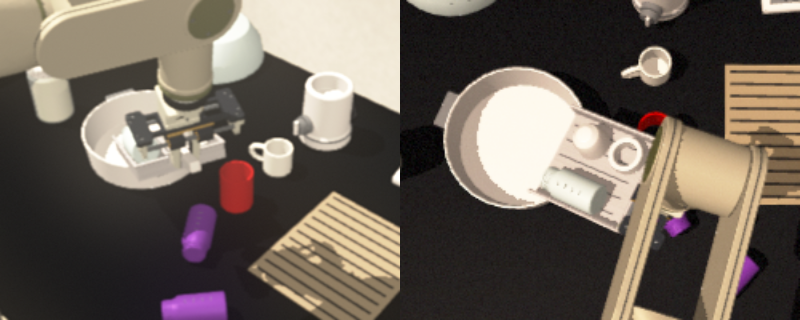

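The picture shows the pieces still held at 20°, the tray edge over the tub mouth from top-panel (578,105) to (535,190), and the sleeve and cup clear. I'll check the edge corners numerically.

```bash
python3 - <<'E'
from h import *
for z in (.1,.13):
    w=ray('top',[[281.2,195.6],[254.4,248.75]],z); print(w.round(3).tolist(), w.mean(0).round(3), np.linalg.norm(w[0]-w[1]).round(3), np.linalg.norm(w[:,:2]-[.593,.2506],axis=1).round(3))
E
```

```text
[[0.648, 0.135, 0.1], [0.488, 0.207, 0.1]] [0.568 0.171 0.1  ] 0.175 [0.128 0.114]
[[0.64, 0.132, 0.13], [0.483, 0.203, 0.13]] [0.562 0.167 0.13 ] 0.172 [0.127 0.12 ]
```

Request:
{"method": "arm_command", "body": {
  "deltas": [
    [[-0.02,0.3,0,0,0,0],[-0.04,0.6,0,0,0,0],[-0.04,0.6,0,0,0,0],[-0.02,0.3,0,0,0,0],[0.08,0.16,0.32,-0.91,0.42,0],[0.08,0.16,0.32,-0.91,0.42,0],[0.08,0.16,0.32,-0.91,0.42,0],[0.08,0.16,0.32,-0.91,0.42,0],[0.08,0.16,0.32,-0.91,0.42,0],[0.04,0.09,0.16,-0.45,0.21,0],[0.04,0.09,0.16,-0.45,0.21,0],[0.04,0.09,0.16,-0.45,0.21,0]]
  ]
}}

```text
t: 12.68
tool_pos: [0.4786, 0.0263, 0.2127]
orientation: [-2.621, -1.669, -0.092]
force: [0.4, -0.9, -4.1]
opening: 0.0198
gripper_force: 60.0
```

Request:
{"method": "arm_command", "body": {
  "deltas": [
    [[0.04,0.09,0.15,-0.45,0.21,0],[0.04,0.09,0.15,-0.45,0.21,0],[0.04,0.09,0.15,-0.45,0.21,0],[0.04,0.09,0.15,-0.45,0.21,0],[0.04,0.09,0.15,-0.45,0.21,0],[0.04,0.09,0.15,-0.45,0.21,0],[0.05,0.1,0.15,-0.45,0.21,0],[0.05,0.1,0.15,-0.45,0.21,0],[0.05,0.1,0.15,-0.45,0.21,0],[0.05,0.1,0.15,-0.45,0.21,0],[0.05,0.1,0.15,-0.45,0.21,0],[0.05,0.1,0.15,-0.45,0.21,0]]
  ]
}}

```text
t: 13.68
tool_pos: [0.484, 0.0375, 0.2308]
orientation: [2.63, 1.674, -0.044]
force: [-1.0, 0.8, -2.6]
opening: 0.0195
gripper_force: 60.0
```

Request:
{"method": "arm_command", "body": {
  "deltas": [
    [[0.05,0.1,0.15,-0.45,0.21,0],[0.05,0.1,0.15,-0.45,0.21,0],[0.05,0.1,0.15,-0.45,0.21,0],[0.05,0.1,0.15,-0.45,0.21,0],[0.05,0.11,0.14,-0.45,0.21,0],[0.05,0.11,0.14,-0.45,0.21,0],[0.05,0.11,0.14,-0.45,0.21,0],[0.05,0.11,0.14,-0.45,0.21,0],[0.05,0.11,0.14,-0.45,0.21,0],[0.05,0.11,0.14,-0.45,0.21,0],[0.05,0.11,0.14,-0.45,0.21,0],[0.05,0.11,0.14,-0.45,0.21,0]]
  ]
}}

```text
t: 14.68
tool_pos: [0.49, 0.0504, 0.248]
orientation: [2.579, 1.642, -0.178]
force: [-0.1, 0.3, -3.5]
opening: 0.0197
gripper_force: 60.0
```

Request:
{"method": "arm_command", "body": {
  "deltas": [
    [[0.06,0.12,0.13,-0.45,0.21,0],[0.06,0.12,0.13,-0.45,0.21,0],[0.06,0.12,0.13,-0.45,0.21,0],[0.06,0.12,0.13,-0.45,0.21,0],[0.06,0.12,0.13,-0.45,0.21,0],[0.06,0.12,0.13,-0.45,0.21,0],[0,0,0,0,0,0],[0,0,0,0,0,0],[0,0,0,0,0,0],[0,0,0,0,0,0]]
  ]
}}

```text
t: 15.52
tool_pos: [0.4936, 0.0573, 0.2557]
orientation: [2.552, 1.625, -0.241]
force: [0.1, 0.0, -2.8]
opening: 0.0196
gripper_force: 60.0
```

```bash
python3 - <<'E'
from h import *
need(*tip(42,(.556,.191,.105)))
a=eyes.read_camera('side')[100:340,160:460]; b=eyes.read_camera('top')[130:330,170:420]
cv2.imwrite('pics/a6.png',np.hstack([cv2.resize(a,(400,320)),cv2.resize(b,(400,320))]))
E
```

```text
t 15.5167 pos [0.4936 0.0573 0.2557] q [ 0.14 -0.05  1.62 -0.16  1.67  0.56] F [ 0.1  0.  -2.8] tq [-0.04  0.1  -0.  ] op 0.0196 gf 59.999186396598816
need cm [0.04 0.06 0.24] deg [-0.82  0.67 -0.  ]
```

View pics/a6.png

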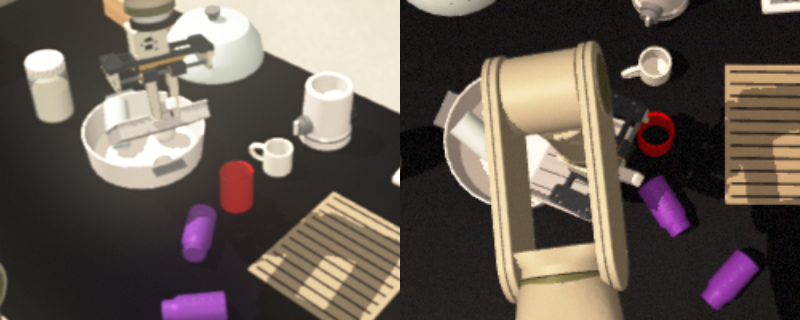

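The bottle is in the tub at top-panel (470,135). The collar and hood are hidden by the arm, so I'll use the wrist camera with an enlarged side view.

```bash
python3 - <<'E'
from h import *
a=eyes.read_camera('side')[140:260,210:330]; w=eyes.read_camera('wrist')
cv2.imwrite('pics/a7.png',np.hstack([cv2.resize(a,(400,400),interpolation=cv2.INTER_CUBIC),cv2.resize(w,(400,400))]))
E
```

```text
(no output)
```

View pics/a7.png

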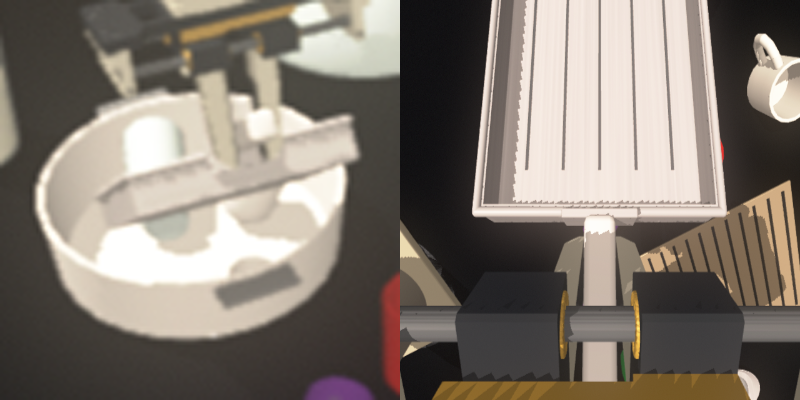

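The wrist view shows the tray floor empty. The side view shows the bottle at (155,165), hood at (255,210) and collar at (255,265), all inside the tub. I'll untilt and move away.

Request:
{"method": "arm_command", "body": {
  "deltas": [
    [[0,0,0.4,1.5,-0.7,0],[-0.1,-0.3,0.4,3.1,-1.45,0],[-0.15,-0.6,0.3,3.3,-1.5,0],[-0.15,-0.7,0.2,3.3,-1.5,0],[-0.15,-0.7,0,3.3,-1.5,0],[-0.15,-0.7,0,3.3,-1.5,0],[-0.15,-0.7,0,3.3,-1.5,0],[-0.2,-0.8,0,3.3,-1.5,0],[-0.2,-0.8,0,3.3,-1.5,0],[-0.2,-0.8,0,3.3,-1.5,0],[-0.2,-0.8,0,3.3,-1.5,0],[-0.2,-0.8,0,3,-1.4,0]]
  ]
}}

```text
t: 16.72
tool_pos: [0.4752, -0.0207, 0.2697]
orientation: [-2.355, -1.498, -0.637]
force: [-1.0, 0.1, -2.1]
opening: 0.0196
gripper_force: 60.0
```

```bash
python3 - <<'E'
from h import *
need([.475,-.078,.26],tgt(65,60)*H)
im=eyes.read_camera('top'); cv2.imwrite('pics/t8.png',im)
hsv=cv2.cvtColor(im,cv2.COLOR_BGR2HSV)
m=((hsv[...,1]>60)&(hsv[...,2]>40)&(hsv[...,0]>8)&(hsv[...,0]<28)).astype(np.uint8); m[:160]=0;m[270:]=0;m[:,:365]=0;m[:,460:]=0
m=cv2.morphologyEx(m,cv2.MORPH_CLOSE,np.ones((5,5)))
m=cv2.morphologyEx(m,cv2.MORPH_OPEN,np.ones((3,3)))
p=cv2.findNonZero(m); w=ray('top',p[:,0],.004)[:,:2].astype(np.float32); r=cv2.minAreaRect(w); print(r, cv2.contourArea(cv2.convexHull(w)), w.mean(0))
# white things in tub
g=ray('top',[[246,215]],.0); print('px tub', proj('top',[[.593,.2506,.075]]))
mm=((hsv[...,2]>90)&(hsv[...,1]<70)).astype(np.uint8); mm[:165]=0;mm[270:]=0;mm[:,:185]=0;mm[:,305:]=0
k=max(cv2.findContours(mm,0,1)[0],key=cv2.contourArea); print(cv2.minEnclosingCircle(ray('top',k[:,0],.075)[:,:2].astype(np.float32)))
E
```

```text
t 16.7167 pos [ 0.4752 -0.0207  0.2697] q [-0.57 -0.32  1.91  0.52  1.62 -0.13] F [-1.   0.1 -2.1] tq [-0.63  0.39  0.02] op 0.0196 gf 59.999778270721436
need cm [-0.02 -5.73 -0.97] deg [-0.15  0.2   0.12]
((0.6086708307266235, -0.2657667398452759), (0.3203589618206024, 0.29027456045150757), 0.40554484724998474) 0.08572774583273468 [ 0.60055935 -0.2660559 ]
px tub [[242.37971419 214.91657869]]
((0.5555391311645508, 0.223841592669487), 0.19943298399448395)
```

Request:
{"method": "arm_command", "body": {
  "deltas": [
    [[0.08,-0.6,0,0,0,-1.5],[0.16,-1.16,-0.2,0,0,-3.1],[0.16,-1.16,-0.3,0,0,-3.1],[0.16,-1.16,-0.3,0,0,-3.1],[0.16,-1.16,-0.3,0,0,-3.1],[0.16,-1.16,-0.3,0,0,-3.1],[0.16,-1.16,-0.3,0,0,-3.1],[0.16,-1.16,-0.3,0,0,-3.1],[0.16,-1.16,-0.3,0,0,-3.1],[0.16,-1.16,-0.3,0,0,-3.1],[0.16,-1.16,-0.3,0,0,-3.1],[0.16,-1.16,-0.3,0,0,-3.1]]
  ]
}}

```text
t: 17.77
tool_pos: [0.4939, -0.1536, 0.2374]
orientation: [-2.821, -0.734, -0.756]
force: [0.1, -0.3, -2.9]
opening: 0.0197
gripper_force: 60.0
```

Request:
{"method": "arm_command", "body": {
  "deltas": [
    [[0.16,-1.16,-1.4,0,0,-3.1],[0.16,-1.16,-1.5,0,0,-3.1],[0.16,-1.16,-1.5,0,0,-3.1],[0.16,-1.16,-1.5,0,0,-3.1],[0.16,-1.16,-1.5,0,0,-3.1],[0.16,-1.16,-1.5,0,0,-3.1],[0.16,-1.16,-1.5,0,0,-3.1],[0.16,-1.16,-1.5,0,0,-3.1],[0.16,-1.16,-1,0,0,-3.1],[0.08,-0.6,-0.5,0,0,-2.2],[0,0,0,0,0,0]]
  ]
}}

```text
t: 18.68
tool_pos: [0.5087, -0.2631, 0.1018]
orientation: [3.033, -0.024, 0.812]
force: [0.1, 0.2, -2.6]
opening: 0.0197
gripper_force: 60.0
```

```bash
python3 - <<'E'
from h import *
im=cv2.imread('pics/top0.png'); hsv=cv2.cvtColor(im,cv2.COLOR_BGR2HSV)
m=((hsv[...,1]>70)&(hsv[...,2]>60)&(hsv[...,0]>8)&(hsv[...,0]<28)).astype(np.uint8); m[:160]=0;m[270:]=0;m[:,:360]=0;m[:,460:]=0
w=ray('top',cv2.findNonZero(m)[:,0],.004)[:,:2].astype(np.float32); print(cv2.minAreaRect(w)); 
# edge lines: extreme pixels per column/row, per side
P=cv2.findNonZero(m)[:,0]
for ax in (0,1):
  for f in (min,max):
    L=[]
    for c in np.unique(P[:,ax]):
        v=P[P[:,ax]==c,1-ax]; L.append([c,f(v)] if ax==0 else [f(v),c])
    q=ray('top',np.array(L)[4:-4],.004)[:,:2]
    vx,vy,x0,y0=cv2.fitLine(q.astype(np.float32),cv2.DIST_HUBER,0,.002,.01).ravel(); print(ax,f.__name__,'pt',x0.round(4),y0.round(4),'ang',np.degrees(np.arctan2(vy,vx)).round(2))
need([.5095,-.266,.10],tgt(-1,60)*H)
cv2.imwrite('pics/s9.png',eyes.read_camera('side')); cv2.imwrite('pics/t9.png',eyes.read_camera('top'))
E
```

```text
((0.6270694732666016, -0.26637598872184753), (0.2832106053829193, 0.24152898788452148), 0.225301131606102)
0 min pt 0.767 -0.2657 ang -88.69
0 max pt 0.4864 -0.2612 ang -89.82
1 min pt 0.6409 -0.1456 ang 0.23
1 max pt 0.637 -0.3848 ang 0.74
t 18.6833 pos [ 0.5087 -0.2631  0.1018] q [-0.81 -0.24  2.16  0.48  0.9   0.54] F [ 0.1  0.2 -2.6] tq [0.03 0.78 0.  ] op 0.0197 gf 59.9994295835495
need cm [ 0.08 -0.29 -0.18] deg [-0.11 -0.03 -0.14]
```

Request:
{"method": "arm_command", "body": {
  "deltas": [
    [[0.03,-0.06,-0.4,0,-0.4,0.25],[0.03,-0.06,-0.8,0,-0.4,0.25],[0.03,-0.06,-0.9,0,-0.4,0.25],[0.03,-0.06,-0.9,0,-0.3,0.25],[0,0,-0.9,0,0,0],[0,0,-0.9,0,0,0],[0,0,-0.8,0,0,0],[0,0,-0.6,0,0,0],[0,0,-0.4,0,0,0],[0,0,-0.2,0,0,0],[0,0,0,0,0,0],[0,0,0,0,0,0]]
  ]
}}

```text
t: 19.78
tool_pos: [0.5101, -0.2661, 0.0349]
orientation: [-3.021, -0.006, -0.853]
force: [0.7, -0.2, -2.3]
opening: 0.0197
gripper_force: 60.0
```

```bash
python3 - <<'E'
from h import *
need([.510,-.2655,.023],tgt(0,58.5)*H)
E
```

```text
t 19.7833 pos [ 0.5101 -0.2661  0.0349] q [-0.83 -0.11  2.2   0.6   0.76  0.35] F [ 0.7 -0.2 -2.3] tq [0.01 0.74 0.01] op 0.0197 gf 59.998852014541626
need cm [-0.01  0.06 -1.19] deg [-0.09  0.04 -0.25]
```

Request:
{"method": "arm_command", "body": {
  "deltas": [
    [[0,0.05,-0.15,0,0,0],[0,0,-0.2,0,0,0],[0,0,-0.2,0,0,0],[0,0,-0.15,0,0,0],[0,0,-0.1,0,0,0],[0,0,0,0,0,0],[0,0,0,0,0,0]]
  ]
}}

```text
t: 20.37
tool_pos: [0.5098, -0.2654, 0.0265]
orientation: [-3.021, -0.006, -0.852]
force: [-0.3, -0.3, -2.1]
opening: 0.0193
gripper_force: 60.0
```

Request:
{"method": "arm_command", "body": {
  "deltas": [
    [[0,0,-0.1,0,0,0],[0,0,-0.1,0,0,0],[0,0,0,0,0,0],[0,0,0,0,0,0]]
  ]
}}

```text
t: 20.7
tool_pos: [0.5098, -0.2654, 0.0245]
orientation: [-3.021, -0.006, -0.853]
force: [0.5, 0.1, -2.8]
opening: 0.0198
gripper_force: 60.0
```

```bash
python3 - <<'E'
from h import *
need([.510,-.2655,.023],tgt(0,58.5)*H)
E
```

```text
t 20.7 pos [ 0.5098 -0.2654  0.0245] q [-0.83 -0.09  2.21  0.62  0.74  0.33] F [ 0.5  0.1 -2.8] tq [-0.05  0.78 -0.04] op 0.0198 gf 59.998889565467834
need cm [ 0.02 -0.01 -0.15] deg [-0.11  0.02 -0.25]
```

Request:
{"method": "arm_command", "body": {
  "deltas": [
    [[0,0,-0.1,0,0,0],[0,0,0,0,0,0],[0,0,0,0,0,0]]
  ]
}}

```text
t: 20.95
tool_pos: [0.5099, -0.2654, 0.0236]
orientation: [-3.021, -0.006, -0.853]
force: [-0.1, -0.0, -1.9]
opening: 0.0194
gripper_force: 60.0
```

Request:
{"method": "arm_command", "body": {
  "deltas": [
    [[0,0,-0.1,0,0,0],[0,0,0,0,0,0],[0,0,0,0,0,0]]
  ]
}}

```text
t: 21.2
tool_pos: [0.5099, -0.2655, 0.0227]
orientation: [-3.021, -0.006, -0.853]
force: [0.8, 0.1, -3.0]
opening: 0.0198
gripper_force: 60.0
```

```bash
python3 - <<'E'
from h import *
need([.510,-.2655,.023],tgt(0,58.5)*H)
E
```

```text
t 21.2 pos [ 0.5099 -0.2655  0.0227] q [-0.83 -0.09  2.21  0.62  0.73  0.33] F [ 0.8  0.1 -3. ] tq [-0.04  0.7   0.02] op 0.0198 gf 59.999027252197266
need cm [0.01 0.   0.03] deg [-0.09  0.04 -0.24]
```

Request:
{"method": "arm_command", "body": {
  "deltas": [
    [[0,0,-0.1,0,0,0],[0,0,0,0,0,0],[0,0,0,0,0,0]]
  ]
}}

```text
t: 21.45
tool_pos: [0.5103, -0.2657, 0.0224]
orientation: [-3.021, -0.006, -0.854]
force: [-5.0, 2.7, 4.5]
opening: 0.0197
gripper_force: 60.0
```

Request:
{"method": "arm_command", "body": {
  "deltas": [
    [[0,0,-0.1,0,0,0],[0,0,0,0,0,0],[0,0,0,0,0,0]]
  ]
}}

```text
t: 21.7
tool_pos: [0.5107, -0.266, 0.0223]
orientation: [-3.021, -0.007, -0.856]
force: [-9.8, 4.4, 15.2]
opening: 0.02
gripper_force: 60.0
```

```bash
python3 - <<'E'
from h import *
need([.510,-.2655,.023],tgt(0,58.5)*H)
E
```

```text
t 21.7 pos [ 0.5107 -0.266   0.0223] q [-0.83 -0.08  2.21  0.62  0.73  0.32] F [-9.8  4.4 15.2] tq [0.49 0.66 0.45] op 0.02 gf 60.01229524612427
need cm [-0.07  0.05  0.07] deg [-0.05  0.13 -0.28]
```

Contact. I'll ease off, level the pitch and let go.

Request:
{"method": "arm_command", "body": {
  "deltas": [
    [[0,0,0.15,0,0,0],[0,0,0,0,0.4,0],[0,0,0,0,0.4,0],[0,0,0,0,0.4,0],[0,0,0,0,0,0]]
  ]
}}

```text
t: 22.12
tool_pos: [0.5104, -0.2657, 0.0228]
orientation: [-3.03, -0.006, -0.821]
force: [-6.3, 2.4, 8.9]
opening: 0.0198
gripper_force: 60.0
```

Request:
{"method": "arm_command", "body": {
  "deltas": [
    [[0,0,0,0,0,0],[0,0,0,0,0,0]]
  ],
  "squeeze": 10
}}

```text
t: 22.28
tool_pos: [0.5104, -0.2657, 0.0228]
orientation: [-3.029, -0.006, -0.822]
force: [-2.0, 1.6, 5.9]
opening: 0.0196
gripper_force: 10.0
```

Request:
{"method": "arm_command", "body": {
  "deltas": [
    [[0,0,0,0,0,0],[0,0,0,0,0,0],[0,0,0,0,0,0],[0,0,0,0,0,0],[0,0,0,0,0,0],[0,0,0,0,0,0],[0,0,0,0,0,0],[0,0,0,0,0,0],[0,0,0,0,0,0],[0,0,0,0,0,0],[0,0,0,0,0,0],[0,0,0,0,0,0]]
  ],
  "gripper": 1
}}

```text
t: 23.28
tool_pos: [0.5099, -0.2655, 0.0222]
orientation: [-3.029, -0.006, -0.821]
force: [-0.4, 0.1, -0.2]
opening: 0.0924
gripper_force: 0.0
```

Request:
{"method": "arm_command", "body": {
  "deltas": [
    [[-0.3,0,0.6,0,0,0],[-0.6,0,1.1,0,0,0],[-0.7,0,1.2,0,0,0],[-0.8,0,1.4,0,0,0],[-0.8,0,1.4,0,0,0],[-0.8,0,1.4,0,0,0],[-0.8,0,1.6,0,0,0],[-0.5,0,2,0,0,0],[-0.5,0,2,0,0,0],[-0.5,0,2,0,0,0],[-0.5,0,2,0,0,0],[0,0,0,0,0,0]]
  ]
}}

```text
t: 24.28
tool_pos: [0.4426, -0.2674, 0.1947]
orientation: [3.027, 0.007, 0.828]
force: [1.1, 0.0, 0.8]
opening: 0.0929
gripper_force: 0.0
```

```bash
python3 - <<'E'
from h import *
need([.510,-.2655,.023],tgt(0,58.5)*H)
im=eyes.read_camera('top'); cv2.imwrite('pics/t10.png',im); s=eyes.read_camera('side')
cv2.imwrite('pics/a10.png',np.hstack([cv2.resize(s[120:380,200:500],(400,347)),cv2.resize(im[140:300,185:460],(400,347))]))
E
```

```text
t 24.2833 pos [ 0.4426 -0.2674  0.1947] q [-0.96 -0.51  2.19  0.47  1.18  0.49] F [1.1 0.  0.8] tq [0.01 0.38 0.  ] op 0.0929 gf 0.0
need cm [  6.74   0.19 -17.17] deg [ 0.23 -0.92 -0.2 ]
```

View pics/a10.png

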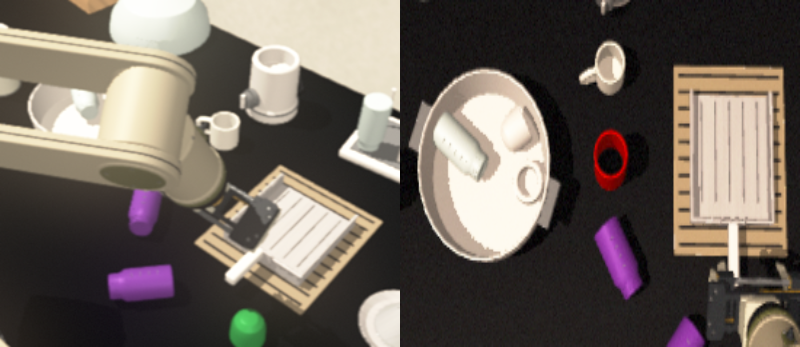

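The bottle, hood and collar lie in the unmoved tub, at (460,147), (519,128) and (531,183) in the top panel. The empty tray sits flat and centred on the mat, spanning (692–775, 90–222), with the gripper clear. The bystanders stand where they were, so I'm handing in.

```bash
python3 -c "
from h import *
print(ray('top',[[385.8,211],[442.8,211]],.038).mean(0).round(3))
print(ticket.close_job())"
```

```text
[ 0.625 -0.269  0.038]
the job is handed in; nothing more can be done
None
```

The bottle, hood and collar were tipped into the tub, the empty tray is back flat in the middle of its mat (within about 4 mm) and released, and the job was handed in at about 24 s of the 64 s allowed.

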